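# Prop a sprung latch open with a wedge and take the spool out of its checking fixture

## Robot

A 6-joint arm with a two-finger parallel gripper is mounted at the origin on a cart in front of the work surface, level with it; the furniture and walls round the work are solid. World frame = base frame: x ahead of the robot, y to its left, z up, the work surface at z = 0. Lengths are in m, angles in rad, forces in N, time in s.
With the tool pointing down it reaches from about 0.375 to 0.975 m from the base axis. Payload 3.8 kg.
Tool frame: the origin (TCP) lies midway between the tips of the shut fingers; the grasp point (between the pads) lies 19 mm behind it; z points along the fingers, y is the line along which they close (so a half turn about z gives the same grasp; the last joint's range is limited). The gripper opens to 85 mm and grips with 20 to 120 N. Pads are 22 mm wide; open, the fingers measure 114 mm over their backs; the gripper's body (76 mm by 85 mm) begins 54 mm behind the grasp point. The pads swing forward as they close: fully open they stand 13 mm farther back than shut.
Start: joints at [1.158, 0.264, 1.604, -0, 1.274, -0.037], TCP at [0.248, 0.628, 0.231] pointing down, gripper open.
Joint ranges: [-2.63, 2.63], [-0.94, 2.18], [0.31, 2.57], [-1.31, 4.45], [0, 2.66], [-2.55, 2.55]. Speed limits (rad/s): [2.57, 2.57, 3.14, 3.14, 3.14, 3.14].

## Interface

Orientations are given as a rotation vector (axis times angle).
In Python, from workcell import read_state, vision, ticket gives the robot as it stands. The module is installed in compiled form; this text tells all that it offers.
- The arm moves only by the tool jog_arm, never from a script. Its arguments are lists of equal length, an entry for each row: "turn": the turn, a rotation vector about the tool's x, y, z in rad, a list of three; "delta_pos": the shift along the tool's x, y, z in m, a list of three; "gripper": the finger opening in m, from 0 to 0.0854. In form: {"turn": [[rx, ry, rz], ...], "delta_pos": [[dx, dy, dz], ...], "gripper": [gripper, ...]}. A call has 1 to 20 rows; each row shifts and turns the commanded pose from where the row before left it, along the tool's axes as they then stand; what a row does not reach is not made up. A row lasts 1/12 s, in which the tool goes at most 41.7 mm and 7.16 degrees, less where a joint would pass 70% of its speed; a pose out of reach is approached as far as the arm can. A call with a gripper value outside its range is refused whole. The fingers move at their own pace and stop on an object; "grip_force" is the grip in N (left out, the last holds). Time passes only in rows, so rows that do not move let the fingers close. It gives the time, the measured TCP pose, the force, the opening and the grip force at its end, in the units of the state.
- read_state(): the state, without advancing time (a new reading comes with each control period).
- vision.read_camera(name): name is "side" or "top" or "wrist"; returns the picture (400x640x3 uint8, red, green, blue); there is no depth.
- vision.calibration(name): a dict with "vfov" (degrees; the focal length in pixels is half the picture's height over the tangent of half this angle, whatever the lens; pixels are square), "cx", "cy" (the principal point, pixels), "dist" ([k1, k2, p1, p2, k3] as OpenCV has them; the pictures are not rectified), "R" (3x3) and "t" (3): a world point X has camera coordinates R X + t; the wrist camera has in their place "mount" (4x4, takes a point from camera to tool coordinates, whose origin is the TCP and whose axes are the flange's). Camera axes: x right, y down, z forward; pixel columns grow to the right and rows downward; lengths in m; the calibration is good to about 2 mm. A picture is of the moment at which its call begins: read the wrist's pose just before it. calibration takes no time and is no camera call.
- ticket.finish_job(): hands the job in; it is judged then, once.
The state is a dict: "time": time; "q": joint angles; "joint_vel": joint speeds; "joint_torque": joint torques, N m; "tool_pos": TCP position; "tcp_rot": TCP orientation; "wrist_force": force on the tool from outside, world axes, zero at the start; "torque": the same for the moment, N m; "width": opening from 0.0 (shut) to 1.0 (fully open); "grip_force": force on a finger pad.
Only numpy, scipy, OpenCV 4.12 (cv2) and the standard library are available. Lean on these libraries where they do the work, as an engineer would, in place of code of your own. Each camera call takes 0.05 s, during which the arm holds its last target. There are 200 camera calls.

## Task

A sprung latch locks the silvery spool into the checking fixture. Push the brass wedge, thin end first, along the steel rest pad under the roller at the latch's front end until the roller stands on the wedge's flat top and the wedge alone holds the latch open. Then draw the spool out lengthwise through the open left end of its nest, without touching the dial gauge above it, and lower it into the vee of the loose vee block, lying along the vee and about centred on it; let go and leave the latch propped open for the next part, and leave the other things where they lie.

Things in the scene. Friction and masses are not known exactly. Their poses are not given: they have to be found in the camera images.
- fixture: Blue-grey checking fixture, screwed down. Origin on the bench top (z 0); x points from its front (latch roller, robot side) to its rear (latch hinge), y to its left, z up. In its frame, mm: base plate x -88..96, y -40..50, 10 thick, with an ear at the left rear (x 62..96, to y 78) that carries the gauge post (13 thick, 155 tall, at x 84, y 64). Hinge clevis at x 69..91, y -13..13, 61 high.
- rest_pad (a point): Middle of the front edge of the steel rest pad's top, on which the wedge slides (fixture frame x -88, y 0, z 20 mm; axes as the fixture's). The pad runs 78 mm to the rear from here and is 30 mm wide; it ends 2 mm before the nest block, and stands only over the base plate, which also ends here at the front.
- nest (a point): Middle of the fully seated spool (fixture frame x 10, y 37, z 36 mm; axes as the fixture's). From here, mm: the spool runs y -58..58; steel vee nest x -17..17, y -58..9, top 3 below the axis; end stop at its right end (12 above the axis); open at its left end (+y), where the spool's last 45 mm overhang with only the bench below. Latch arm crosses above at y -44..-30.
- dial_gauge: Small round dial gauge held over the spool by the post and a rod at z 135 mm; must not be touched. Origin and axes as fixture. Its thin stem hangs down at x 10, y 64 mm and ends at z 51, 4 mm above the seated spool. Draw the spool out at least 115 mm before lifting it, so that its inner end clears the case.
- dial_face (a point): Centre of the dial gauge's case (fixture frame x 10, y 64, z 135 mm; axes as the fixture's). Case 52 mm across (y and z), 28 mm deep in x, cap up to 35 mm above the centre. It overhangs the spool: an upright hand at the spool's free end would strike it, so lean the hand 30 to 45 degrees, its upper end towards fixture +y.
- latch (a joint): Angle of the sprung steel latch about its hinge (along y at fixture x 80, z 50 mm), rad: about 0 (-0.015 to 0) shut, its 6 mm thick blade down in the spool's groove; grows as the front rises, up to 0.30. The wedge's flat top under the roller gives 0.14 and lifts the blade 10 mm, 6 mm clear of the spool's lands. Its spring shuts it: raising the roller takes 3 to 4.5 N.
- latch_nose: Front half of the latch: a cranked steel arm 13 mm wide that ends in a roller with an upturned lip. Its origin and axes are those of the latch hinge (at latch 0 they are parallel to the fixture's).
- nose_roll (a point): Axis of the freely turning roller at the latch's front end: 12 mm diameter, 18 mm wide along y; its underside is 6 mm lower. Shut, the underside stands 9 mm above the rest pad. The lip reaches 13 mm to the front of the axis, rising to 12 mm above it.
- spool: Silvery turned valve spool, 116 mm long, 22 mm diameter (r 11), 0.2 kg, both ends alike, with a groove 10 mm wide and 14 mm diameter centred 37 mm from the middle towards each end, so the end lands are 16 mm long. Origin at its middle on the axis, x along the axis; it points along fixture +y (out of the nest) at the start. Take it by the land at its free end.
- wedge: Brass wedge lying flat, 104 mm long, 22 wide, 30 tall, 0.3 kg. Origin: centre of its underside; x points to the thin end. Thin end (4 high) at x +52; ramp up to x +2; flat top 30 high from x +2 to -46; tail end x -52. Take it by its parallel sides near the tail (x -36). Pushing takes up to 15 N. Home: the roller above x -13..-2 of the wedge (the nest block stops it at x -13).
- vee_block: Loose grey vee block, 50x50x35 mm, 0.34 kg. Origin: centre of its underside, x along the vee, z up. The 90 degree vee is 17 mm deep, its bottom line at z 18, its top edges at z 35 mm.
- vee (a point): Centre of a spool that lies centred in the vee block: on the vee's middle, 33.6 mm above the block's underside; axes as the vee block's, x along the vee.
- micrometer: Bystander, leave it alone: outside micrometer lying flat, green frame, 45x142x17 mm; origin at the centre of its underside.
- caliper: Bystander, leave it alone: steel vernier caliper, 67x236x11 mm; origin at the centre of its underside.
- screwdriver: Bystander, leave it alone: screwdriver with yellow handle, 26x188x25 mm; origin at the centre of its underside.
- brass_part: Bystander, leave it alone: pale brass turned part, stands upright, 32 mm across, 34 mm tall; origin at the centre of its underside.
- gear: Bystander, leave it alone: small spur gear lying flat, 49 mm across, 12 mm tall; origin at the centre of its underside.
- dust_brush: Bystander, leave it alone: flat brush with brown handle, 33x173x10 mm; origin at the centre of its underside.
- parts_tray: Bystander, leave it alone: blue tray with screws, 102x160x40 mm; origin at the centre of its underside.
- flat_anvil: Bystander, leave it alone: dark steel flat anvil with a post on top, 60 mm across, 38 mm tall; origin at the centre of its underside.

How it is judged:
On the way, in this order (a step that is already met when the one before it is completed fails the run):
1. The wedge alone holds the latch open, the roller up on its flat top, the fingers off wedge and latch, the spool still in its nest (value of joint latch above 0.12 rad and contact force between wedge and latch_nose above 0.5 N and contact force between the fingers and wedge below 0.1 N and contact force between the fingers and latch_nose below 0.1 N and distance between spool and nest below 0.012 m), for 0.3 s.
2. The spool is drawn out through the left end of the nest, low under the dial gauge, with the latch still propped open (value of joint latch above 0.12 rad and contact force between wedge and latch_nose above 0.5 N and y of spool in the frame of nest between 0.03 and 0.07 m and z of spool in the frame of nest below 0.015 m and x of spool in the frame of nest between -0.02 and 0.02 m).
3. The spool is lowered into the vee with the fingers still on it (within 6 mm of lying in it), not dropped from higher (x of spool in the frame of vee between -0.015 and 0.015 m and y of spool in the frame of vee between -0.005 and 0.005 m and z of spool in the frame of vee below 0.006 m and contact force between the fingers and spool above 0.5 N).
At the end, for the whole second after the job is handed in: The spool lies at rest in the vee of the upright vee block: along the vee within 0.1 rad, down in it within 3 mm, its middle within 15 mm of the block's middle along the vee; and the latch is still propped open (above 0.12 rad) with its roller on the wedge (value of joint latch above 0.12 rad and contact force between wedge and latch_nose above 0.5 N and x of spool in the frame of vee between -0.015 and 0.015 m and y of spool in the frame of vee between -0.005 and 0.005 m and z of spool in the frame of vee between -0.003 and 0.003 m and angle between the x axis of spool and the x axis of vee_block, either way round below 0.1 rad and angle between vee_block's own z axis and vertical below 0.1 rad and linear speed of each of spool, wedge below 0.02 m/s); the robot touches nothing.
It fails at once if the dial gauge is touched (over 1 N) (contact force between anything else and dial_gauge above 1 N).
It fails at once if a bystander is moved more than 30 mm (distance of any of micrometer, caliper, screwdriver, brass_part, gear, dust_brush, parts_tray, flat_anvil from where it was at the start of the episode above 0.03 m).
It also fails if it takes over 59 s, if anything falls off the work surface, if the arm or the gripper's body presses on something with over 40 N, if the wrist force passes 120 N, or if a joint passes its speed limit or range.

## Working session

There is one attempt and no reset: what is moved stays moved. The work goes in short steps, Python scripts to look and compute and a tool call to move; the robot and the scene stay as the last step left them, time stands still between calls to the robot, and variables do not carry over. Pictures are saved under pics/ and viewed, at most 10 in all, crops included, and the job is handed in when it is done.

Besides the shell and the picture viewer there is one more tool, called by a JSON object that holds its "op" and its "data", one argument or row to a line. jog_arm: Moves the arm, as the interface text tells. Its arguments: {"type":"object","properties":{"turn":{"type":"array","items":{"type":"array","items":{"type":"number"}}},"delta_pos":{"type":"array","items":{"type":"array","items":{"type":"number"}}},"gripper":{"type":"array","items":{"type":"number"}},"grip_force":{"type":"number"}},"required":["turn","delta_pos","gripper"]}

```bash
mkdir -p pics; python3 - <<'E'
from workcell import read_state, vision
import cv2,json
for n in ("top","side"):
    im=vision.read_camera(n); cv2.imwrite(f"pics/{n}0.png",im[:,:,::-1])
for n in ("top","side","wrist"): print(n,vision.calibration(n))
s=read_state();print(s)
E
```

```text
top {'vfov': 53.7526207581391, 'cx': 319.4438113120502, 'cy': 197.24167252558897, 'dist': array([-0.0721415,  0.       ,  0.       ,  0.       ,  0.       ]), 'R': array([[-0.01711368, -0.99966348, -0.01949469],
       [-0.98381211,  0.02031446, -0.1780479 ],
       [ 0.17838401,  0.01613205, -0.9838287 ]]), 't': array([-0.04155721,  0.57442242,  1.19601979])}
side {'vfov': 46.633719214105675, 'cx': 320.6738779416013, 'cy': 199.68296318685563, 'dist': array([-0.11405115,  0.        ,  0.        ,  0.        ,  0.        ]), 'R': array([[ 0.82414398, -0.56637375, -0.00273419],
       [-0.26953375, -0.38795005, -0.88138886],
       [ 0.49813479,  0.72712827, -0.47238354]]), 't': array([-0.48328157,  0.23524974,  1.23806459])}
wrist {'vfov': 68.66695534399695, 'cx': 319.8743086875274, 'cy': 200.50174040361037, 'dist': array([-0.04080717,  0.        ,  0.        ,  0.        ,  0.        ]), 'mount': array([[ 3.24726243e-05, -9.46270806e-01, -3.23375263e-01,
         8.21867261e-02],
       [ 9.99999980e-01,  9.46171702e-05, -1.76453949e-04,
        -4.91054131e-04],
       [ 1.97570073e-04, -3.23375250e-01,  9.46270790e-01,
        -1.41762418e-01],
       [ 0.00000000e+00,  0.00000000e+00,  0.00000000e+00,
         1.00000000e+00]])}
{'time': 0.1, 'q': array([ 1.15809286e+00,  2.64711767e-01,  1.60526962e+00, -9.86974769e-06,
        1.27373894e+00, -3.69151616e-02]), 'joint_vel': array([ 0.00218919, -0.0003789 , -0.00231492,  0.00038836, -0.0002406 ,
        0.00116347]), 'joint_torque': array([-2.47274738e-04, -5.16712832e+01, -3.68585694e+01, -1.07386627e-04,
        6.27860558e-03, -3.60350998e-05]), 'tool_pos': array([0.24746643, 0.62725956, 0.23004629]), 'tcp_rot': array([-0.58672808, -3.08584215,  0.00326086]), 'wrist_force': array([-0.31049024, -0.62859595,  0.65215744]), 'torque': array([-0.04113655,  0.02693931,  0.01310833]), 'grip_force': 0.0, 'width': 0.9990130065548666}
```

View pics/top0.png

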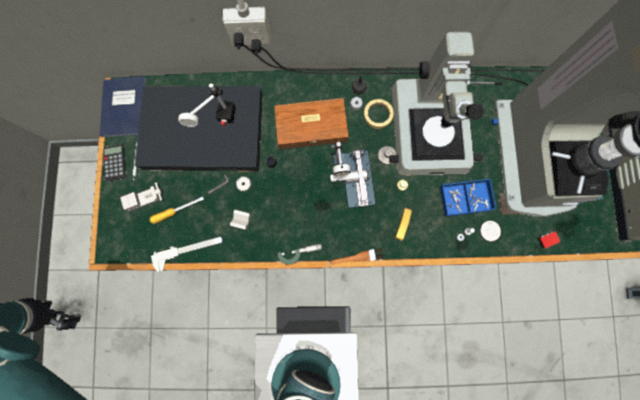

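View pics/side0.png

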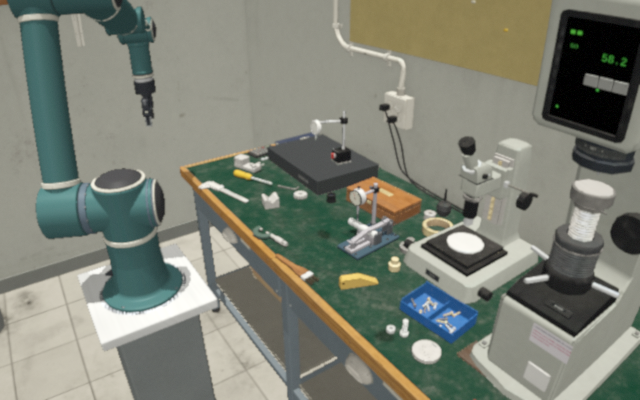

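```bash
cat > h.py <<'E'
import numpy as np, cv2
from scipy.spatial.transform import Rotation as Rot
from workcell import read_state, vision
def cam(name, s=None):
    c=vision.calibration(name); f=200/np.tan(np.radians(c["vfov"]/2))
    K=np.array([[f,0,c["cx"]],[0,f,c["cy"]],[0,0,1]])
    if name=="wrist":
        s=s or read_state()
        T=np.eye(4);T[:3,:3]=Rot.from_rotvec(s["tcp_rot"]).as_matrix();T[:3,3]=s["tool_pos"]
        W=np.linalg.inv(T@c["mount"]);R,t=W[:3,:3],W[:3,3]
    else: R,t=c["R"],c["t"]
    return K,c["dist"],R,t
def px2w(C,uv,z):
    K,d,R,t=C
    p=cv2.undistortPoints(np.array(uv,float).reshape(-1,1,2),K,d)[:,0]
    r=np.c_[p,np.ones(len(p))]@R; o=-R.T@t
    z=np.broadcast_to(z,len(r))
    return o+r*((z-o[2])/r[:,2])[:,None]
def w2px(C,X):
    K,d,R,t=C
    return cv2.projectPoints(np.array(X,float).reshape(-1,1,3),cv2.Rodrigues(R)[0],t,K,d)[0][:,0]
def rect(im,C,z,x0,x1,y0,y1,mm):   # metric map: rows = x downwards from x1, cols = y from y1 downwards
    xs=np.arange(x1,x0,-mm/1e3); ys=np.arange(y1,y0,-mm/1e3)
    X,Y=np.meshgrid(xs,ys,indexing="ij")
    p=w2px(C,np.stack([X,Y,0*X+z],-1)).reshape(*X.shape,2).astype(np.float32)
    return cv2.remap(im,p[...,0],p[...,1],cv2.INTER_CUBIC)
def save(n,im): cv2.imwrite(f"pics/{n}.png",im[:,:,::-1])
E
python3 - <<'E'
from h import *
C=cam("top")
print(px2w(C,[[357,178],[403,224],[240,219],[340,145],[348,205],[375,205],[401,239],[407,208]],[0.01,.0,.03,.155,.01,.01,0.03,0]).round(3))
print(cam("wrist")[2:])
E
```

```text
[[ 0.643 -0.176  0.01 ]
 [ 0.489 -0.322  0.   ]
 [ 0.512  0.204  0.03 ]
 [ 0.711 -0.118  0.155]
 [ 0.553 -0.144  0.01 ]
 [ 0.552 -0.232  0.01 ]
 [ 0.438 -0.307  0.03 ]
 [ 0.541 -0.338  0.   ]]
(array([[ 0.36697196,  0.9302291 , -0.00232414],
       [ 0.88054757, -0.34656501,  0.32330893],
       [ 0.29994591, -0.12069183, -0.94629062]]), array([-0.67325728, -0.04296728,  0.37989191]))
```

{"op": "jog_arm", "data": {
  "turn": [
    [0,0,0],
    [0,0,0],
    [0,0,0],
    [0,0,0],
    [0,0,0],
    [0,0,0],
    [0,0,0],
    [0,0,0],
    [0,0,0],
    [0,0,0],
    [0,0,0],
    [0,0,0],
    [0,0,0]
  ],
  "delta_pos": [
    [-0.0287,-0.0272,-0.0017],
    [-0.0287,-0.0272,-0.0017],
    [-0.0287,-0.0272,-0.0017],
    [-0.0287,-0.0272,-0.0017],
    [-0.0287,-0.0272,-0.0017],
    [-0.0287,-0.0272,-0.0017],
    [-0.0287,-0.0272,-0.0017],
    [-0.0287,-0.0272,-0.0017],
    [-0.0287,-0.0272,-0.0017],
    [-0.0287,-0.0272,-0.0017],
    [-0.0287,-0.0272,-0.0017],
    [-0.0287,-0.0272,-0.0017],
    [0,0,0]
  ],
  "gripper": [0.085,0.085,0.085,0.085,0.085,0.085,0.085,0.085,0.085,0.085,0.085,0.085,0.085]
}}

```text
time: 1.18
tool_pos: [0.4506, 0.1921, 0.2518]
tcp_rot: [0.596, 3.082, -0.005]
wrist_force: [0.4, 0.7, 0.4]
width: 0.995
grip_force: 0.0
```

```bash
python3 - <<'E'
from h import *
s=read_state();im=vision.read_camera("wrist");np.save("w1.npy",im);save("w1",im)
import pickle;pickle.dump(s,open("w1.pkl","wb"))
print(s["tool_pos"],s["tcp_rot"],s["q"],s["time"])
E
```

```text
[0.45059206 0.19207439 0.25176172] [ 0.59569235  3.08232504 -0.0046269 ] [ 0.35470336 -0.10478035  1.96241477 -0.00383393  1.28358374 -0.83319325] 1.1833
```

{"op": "jog_arm", "data": {
  "turn": [
    [0,0,0],
    [0,0,0],
    [0,0,0],
    [0,0,0],
    [0,0,0],
    [0,0,0],
    [0,0,0],
    [0,0,0],
    [0,0,0],
    [0,0,0],
    [0,0,0],
    [0,0,0]
  ],
  "delta_pos": [
    [-0.0107,-0.035,0],
    [-0.0107,-0.035,0],
    [-0.0107,-0.035,0],
    [-0.0107,-0.035,0],
    [-0.0107,-0.035,0],
    [-0.0107,-0.035,0],
    [-0.0107,-0.035,0],
    [-0.0107,-0.035,0],
    [-0.0107,-0.035,0],
    [-0.0107,-0.035,0],
    [-0.0107,-0.035,0],
    [0,0,0]
  ],
  "gripper": [0.085,0.085,0.085,0.085,0.085,0.085,0.085,0.085,0.085,0.085,0.085,0.085]
}}

```text
time: 2.23
tool_pos: [0.4162, -0.2077, 0.2515]
tcp_rot: [0.593, 3.085, -0.004]
wrist_force: [0.2, 0.5, 0.5]
width: 0.995
grip_force: 0.0
```

```bash
python3 - <<'E'
from h import *
s=read_state();im=vision.read_camera("wrist");np.save("w2.npy",im);save("w2",im)
import pickle;pickle.dump(s,open("w2.pkl","wb"))
print(s["tool_pos"],s["tcp_rot"],s["q"],s["time"])
E
```

```text
[ 0.41615951 -0.20774553  0.25147749] [ 0.59290921  3.08507072 -0.00409582] [-0.51472863 -0.15567614  2.00760181 -0.00255242  1.28877754 -1.70507272] 2.2333
```

View pics/w2.png

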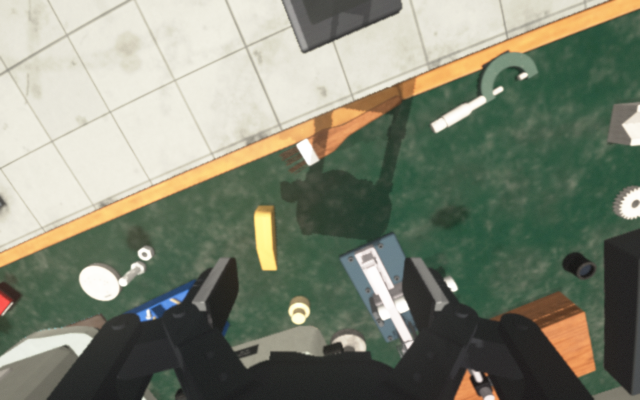

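View pics/w1.png

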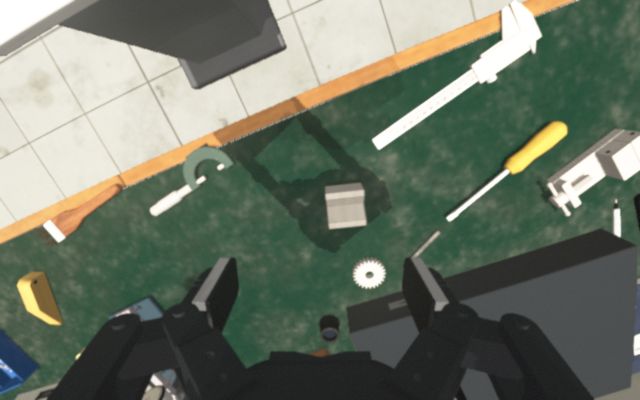

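```bash
python3 - <<'E'
from h import *
a=np.load("w2.npy");b=np.load("w1.npy")
A=cv2.resize(a[200:350,245:285],None,fx=4,fy=4,interpolation=2)  #160x600
B=cv2.resize(a[220:370,335:435],None,fx=4,fy=4,interpolation=2)  #400x600
D=cv2.resize(b[170:240,315:375],None,fx=4,fy=4,interpolation=2)  #240x280
c=np.zeros((600,800,3),np.uint8);c[:,:160]=A;c[:,160:560]=B;c[:280,560:]=D
save("z",c)
E
```

```text
(no output)
```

View pics/z.png

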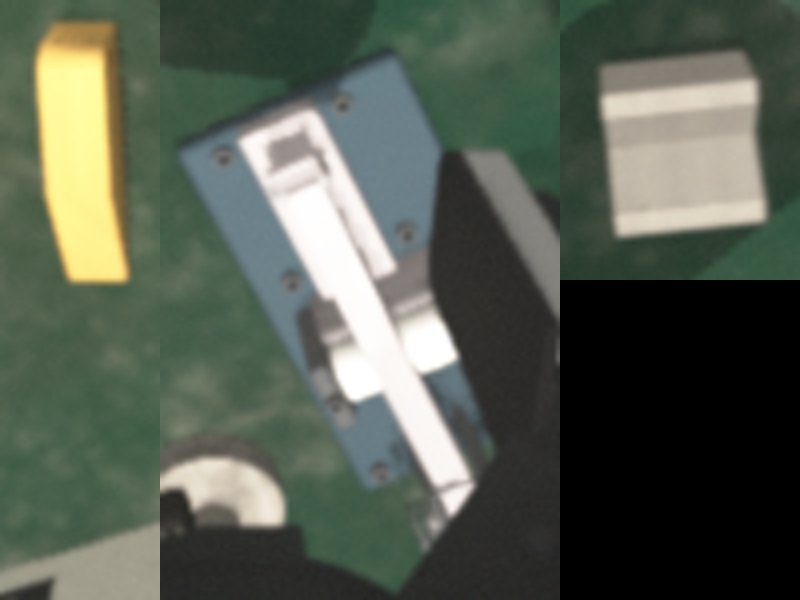

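```bash
cat > fit.py <<'E'
from h import *
import pickle
from scipy.optimize import least_squares
def fit(C,P,uv,x0):
    P=np.array(P)/1e3;uv=np.array(uv,float)
    def W(p): 
        c,s=np.cos(p[2]),np.sin(p[2]);return np.c_[p[0]+c*P[:,0]-s*P[:,1],p[1]+s*P[:,0]+c*P[:,1],P[:,2]]
    f=lambda p:(w2px(C,W(p))-uv).ravel()
    r=least_squares(f,x0,loss="soft_l1",x_scale=[.01,.01,.1]);print(r.x.round(4));print(f(r.x).reshape(-1,2).round(1).tolist());return r.x
E
python3 - <<'E'
from fit import *
C2=cam("wrist",pickle.load(open("w2.pkl","rb")));C1=cam("wrist",pickle.load(open("w1.pkl","rb")))
A=lambda l:[(245+x/4-.4,200+y/4-.4) for x,y in l]
B=lambda l:[(335+(x-160)/4-.4,220+y/4-.4) for x,y in l]
D=lambda l:[(315+(x-560)/4-.4,170+y/4-.4) for x,y in l]
print("wedge");fit(C2,[(52,-11,4),(52,11,4),(2,-11,30),(2,11,30),(-46,-11,30),(-46,11,30)],A([(70,281),(130,281),(44,192),(108,187),(38,66),(104,58)]),[.49,-.32,-.3])
print("fixture");fit(C2,[(-88,-40,10),(-88,50,10),(96,-40,10),(-88,-15,20),(-88,15,20),(-10,15,20)],B([(180,143),(392,50),(370,490),(240,137),(315,103),(397,268)]),[.64,-.18,.2])
print("vee");fit(C1,[(-25,25,35),(25,25,35),(-25,-25,35),(25,-25,35),(-25,25,0),(25,25,0),(-25,0,18),(25,0,18)],D([(602,97),(757,82),(615,237),(766,218),(600,68),(745,52),(610,147),(757,132)]),[.5,.2,1.2])
E
```

```text
wedge
[ 0.4888 -0.3214 -0.3795]
[[0.1, -1.2], [-0.5, -1.1], [0.8, 0.1], [0.5, 1.4], [-0.3, -0.5], [-0.4, 1.6]]
fixture
[ 0.6376 -0.1859  0.1014]
[[-1.3, 2.0], [1.7, -0.3], [-0.3, 0.4], [-0.3, -0.1], [-0.0, -0.2], [0.5, -0.5]]
vee
[0.5127 0.2029 1.2992]
[[0.0, -0.3], [0.1, -0.7], [0.6, 0.0], [0.2, 1.0], [0.1, -0.7], [-0.4, -0.5], [-0.3, 0.7], [-0.5, 0.7]]
```

{"op": "jog_arm", "data": {
  "turn": [
    [0,0,0],
    [0,0,0],
    [0,0,0],
    [0,0,0],
    [0,0,0],
    [0,0,0],
    [0,0,0],
    [0,0,0],
    [0,0,0],
    [0,0,0],
    [0,0,0],
    [0,0,0]
  ],
  "delta_pos": [
    [-0.0119,-0.0131,0.025],
    [-0.0119,-0.0131,0.025],
    [-0.0119,-0.0131,0.025],
    [-0.0119,-0.0131,0.025],
    [-0.0119,-0.0131,0.025],
    [-0.0119,-0.0131,0.025],
    [0,0,0.03],
    [0,0,0.03],
    [0,0,0.02],
    [0,0,0.0115],
    [0,0,0.005],
    [0,0,0]
  ],
  "gripper": [0.085,0.085,0.085,0.085,0.085,0.085,0.085,0.085,0.085,0.085,0.085,0.085],
  "grip_force": 60
}}

```text
time: 3.28
tool_pos: [0.454, -0.3011, 0.0042]
tcp_rot: [-0.584, -3.085, -0.002]
wrist_force: [-0.3, 0.2, -0.2]
width: 0.996
grip_force: 0.0
```

{"op": "jog_arm", "data": {
  "turn": [
    [0,0,0],
    [0,0,0],
    [0,0,0],
    [0,0,0],
    [0,0,0],
    [0,0,0],
    [0,0,0],
    [0,0,0],
    [0,0,0],
    [0,0,0],
    [0,0,0],
    [0,0,0]
  ],
  "delta_pos": [
    [0,0,0],
    [0,0,0],
    [0,0,0],
    [0,0,0],
    [0,0,0],
    [0,0,0],
    [0,0,0],
    [0,0,0],
    [0,0,0],
    [0,0,0],
    [0,0,0],
    [0,0,0]
  ],
  "gripper": [0.06,0.04,0.03,0.02,0.015,0.015,0.015,0.015,0.015,0.015,0.015,0.015],
  "grip_force": 60
}}

```text
time: 4.28
tool_pos: [0.4548, -0.3038, 0.0066]
tcp_rot: [0.587, 3.084, -0.002]
wrist_force: [-1.9, -1.1, 6.3]
width: 0.247
grip_force: 58.6
```

```bash
python3 - <<'E'
from h import *
s=read_state();im=vision.read_camera("wrist");save("w3",im[150:400])
print(s["tool_pos"],s["tcp_rot"],s["wrist_force"],s["torque"],s["time"],s["width"])
E
```

```text
[ 0.45480211 -0.30384203  0.00657286] [ 5.86732860e-01  3.08437157e+00 -2.08989133e-03] [-1.88046651 -1.1251018   6.28360743] [-0.05171373  0.22663584 -0.02868589] 4.2833 0.2468397760301785
```

View pics/w3.png

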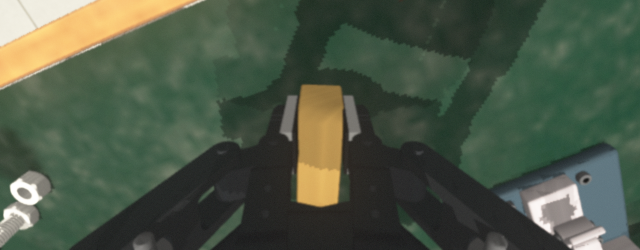

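{"op": "jog_arm", "data": {
  "turn": [
    [0,0,0],
    [0,0,0],
    [0,0,0],
    [0,0,0],
    [0,0,0],
    [0,0,0],
    [0,0,-0.1193],
    [0,0,-0.1193],
    [0,0,-0.1193],
    [0,0,-0.1193],
    [0,0,0],
    [0,0,0]
  ],
  "delta_pos": [
    [0,0,-0.02],
    [0,0,-0.025],
    [0.0112,0.022,0],
    [0.0112,0.022,0],
    [0.0112,0.022,0],
    [0.0112,0.022,0],
    [0,0,0],
    [0,0,0],
    [0,0,0],
    [0,0,0],
    [0,0,0],
    [0,0,0]
  ],
  "gripper": [0.015,0.015,0.015,0.015,0.015,0.015,0.015,0.015,0.015,0.015,0.015,0.015]
}}

```text
time: 5.33
tool_pos: [0.4439, -0.2041, 0.0496]
tcp_rot: [0.154, -3.137, -0.001]
wrist_force: [0.5, 0.0, -3.3]
width: 0.246
grip_force: 59.9
```

```bash
python3 - <<'E'
from h import *
import pickle
s=read_state();im=vision.read_camera("wrist");pickle.dump((s,im),open("w4.pkl","wb"))
print(s["tool_pos"],s["tcp_rot"],s["wrist_force"],s["q"],s["time"],s["width"])
c=np.vstack([cv2.resize(im[200:400,180:460],(800,571),interpolation=2)]);save("w4",c)
E
```

```text
[ 0.44394264 -0.20410235  0.04961258] [ 1.53719925e-01 -3.13663626e+00 -1.20668235e-03] [ 0.51423839  0.00344686 -3.25596625] [-4.81956773e-01  1.06512443e-01  2.15911041e+00  7.71230214e-05
  8.77386539e-01 -2.15073986e+00] 5.3333 0.2456753990696356
```

View pics/w4.png

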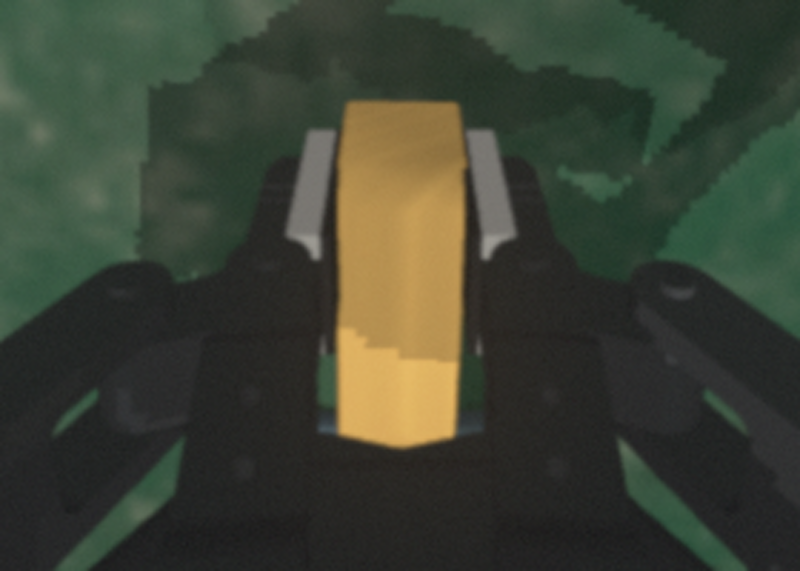

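{"op": "jog_arm", "data": {
  "turn": [
    [0,0,0],
    [0,0,0],
    [0,0,0],
    [0,0,0],
    [0,0,0],
    [0,0,0]
  ],
  "delta_pos": [
    [0,-0.0015,0.011],
    [0,0,0.011],
    [0,0,0],
    [-0.01,0,0],
    [-0.01,0,0],
    [0,0,0]
  ],
  "gripper": [0.015,0.015,0.015,0.015,0.015,0.015]
}}

```text
time: 5.88
tool_pos: [0.4681, -0.2046, 0.029]
tcp_rot: [-0.159, 3.134, -0.002]
wrist_force: [0.1, -0.2, -2.9]
width: 0.246
grip_force: 60.0
```

{"op": "jog_arm", "data": {
  "turn": [
    [0,0,0],
    [0,0,0],
    [0,0,0],
    [0,0,0],
    [0,0,0]
  ],
  "delta_pos": [
    [0,0,0.001],
    [-0.005,0,0],
    [-0.005,0,0],
    [-0.005,0,0],
    [0,0,0]
  ],
  "gripper": [0.015,0.015,0.015,0.015,0.015]
}}

```text
time: 6.3
tool_pos: [0.4807, -0.2024, 0.0274]
tcp_rot: [-0.16, 3.137, -0.0]
wrist_force: [0.2, -0.0, -3.4]
width: 0.243
grip_force: 60.0
```

```bash
python3 - <<'E'
from h import *
a=vision.read_camera("side");b=vision.read_camera("top")
s=read_state();print(s["tool_pos"],s["tcp_rot"],s["wrist_force"])
F=lambda p:np.array([.6376+.9949*p[0]-.1012*p[1],-.1859+.1012*p[0]+.9949*p[1],p[2]])
print(w2px(cam("side"),[F((-.073,0,.035)),F((-.088,0,.02)),F((.08,0,.05))]),w2px(cam("top"),[F((-.073,0,.035)),F((-.088,0,.02))]))
A=cv2.resize(a[170:290,310:430],(600,600),interpolation=2)
B=cv2.resize(b[140:260,335:375],(200,600),interpolation=2)
save("s5",np.hstack([A,B]))
E
```

```text
[ 0.47986973 -0.202392    0.02721413] [ 1.59685385e-01 -3.13750516e+00  9.02463515e-05] [-0.90764042 -0.2187556  -2.67816151]
[[351.86320163 242.90863747]
 [348.01113754 249.01644948]
 [387.52468529 221.1324661 ]] [[363.68874721 199.88345692]
 [363.90757543 205.22998359]]
```

View pics/s5.png

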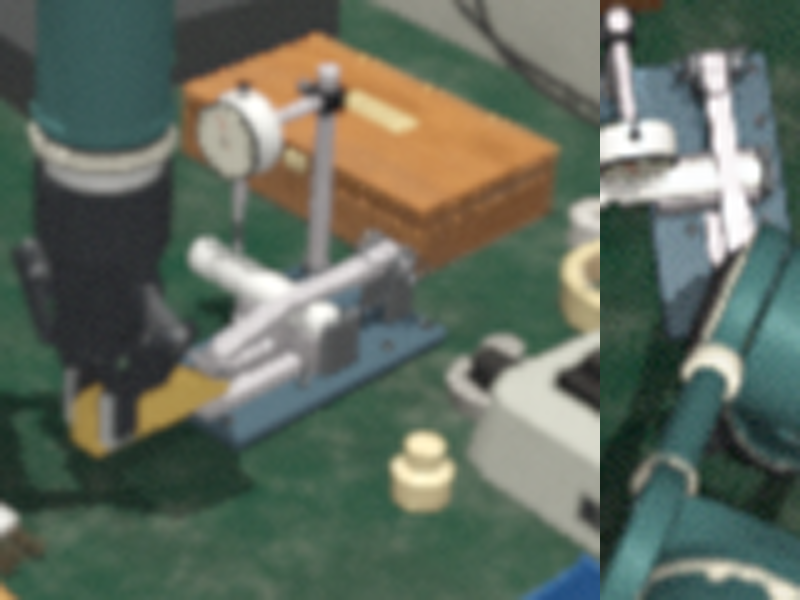

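{"op": "jog_arm", "data": {
  "turn": [
    [0,0,0],
    [0,0,0],
    [0,0,0],
    [0,0,0],
    [0,0,0],
    [0,0,0],
    [0,0,0],
    [0,0,0],
    [0,0,0]
  ],
  "delta_pos": [
    [0,0,0.0007],
    [-0.004,0,0],
    [-0.004,0,0],
    [-0.004,0,0],
    [-0.004,0,0],
    [-0.004,0,0],
    [-0.004,0,0],
    [-0.004,0,0],
    [0,0,0]
  ],
  "gripper": [0.015,0.015,0.015,0.015,0.015,0.015,0.015,0.015,0.015],
  "grip_force": 80
}}

```text
time: 7.15
tool_pos: [0.5061, -0.1997, 0.0266]
tcp_rot: [0.16, -3.134, -0.001]
wrist_force: [-5.8, -0.7, 3.0]
width: 0.24
grip_force: 83.6
```

{"op": "jog_arm", "data": {
  "turn": [
    [0,0,0],
    [0,0,0],
    [0,0,0],
    [0,0,0],
    [0,0,0],
    [0,0,0],
    [0,0,0],
    [0,0,0]
  ],
  "delta_pos": [
    [-0.004,0,0],
    [-0.004,0,0],
    [-0.004,0,0],
    [-0.004,0,0],
    [-0.004,0,0],
    [-0.004,0,0],
    [0,0,0],
    [0,0,0]
  ],
  "gripper": [0.015,0.015,0.015,0.015,0.015,0.015,0.015,0.015]
}}

```text
time: 7.82
tool_pos: [0.5311, -0.1972, 0.0267]
tcp_rot: [0.159, -3.137, -0.0]
wrist_force: [-4.2, -0.5, 2.4]
width: 0.238
grip_force: 83.4
```

{"op": "jog_arm", "data": {
  "turn": [
    [0,0,0],
    [0,0,0],
    [0,0,0]
  ],
  "delta_pos": [
    [-0.002,0,0],
    [-0.002,0,0],
    [0,0,0]
  ],
  "gripper": [0.015,0.015,0.015]
}}

```text
time: 8.07
tool_pos: [0.5346, -0.1968, 0.0267]
tcp_rot: [0.159, -3.136, -0.0]
wrist_force: [-5.2, -0.0, 2.4]
width: 0.238
grip_force: 83.4
```

{"op": "jog_arm", "data": {
  "turn": [
    [0,0,0],
    [0,0,0],
    [0,0,0]
  ],
  "delta_pos": [
    [-0.002,0,0],
    [0,0,0],
    [0,0,0]
  ],
  "gripper": [0.015,0.015,0.015]
}}

```text
time: 8.32
tool_pos: [0.5365, -0.1967, 0.0267]
tcp_rot: [0.159, -3.136, -0.0]
wrist_force: [-5.8, -1.1, 3.7]
width: 0.242
grip_force: 83.5
```

{"op": "jog_arm", "data": {
  "turn": [
    [0,0,0],
    [0,0,0],
    [0,0,0],
    [0,0,0],
    [0,0,0],
    [0,0,0],
    [0,0,0],
    [0,0,0],
    [0,0,0],
    [0,0,0],
    [0,0,0],
    [0,0,0],
    [0,0,0]
  ],
  "delta_pos": [
    [0,0,0],
    [0,0,0],
    [0,0,0],
    [0,0,0],
    [0,0,0],
    [0,0,-0.01],
    [0,0,-0.03],
    [0,0,-0.04],
    [0,0,-0.04],
    [0,0,-0.04],
    [0,0,-0.04],
    [0,0,-0.02],
    [0,0,0]
  ],
  "gripper": [0.03,0.05,0.06,0.06,0.06,0.06,0.06,0.06,0.06,0.06,0.06,0.06,0.06]
}}

```text
time: 9.4
tool_pos: [0.5411, -0.198, 0.2552]
tcp_rot: [-0.159, 3.125, -0.009]
wrist_force: [1.2, 0.1, 1.3]
width: 0.705
grip_force: 0.0
```

```bash
python3 - <<'E'
from h import *
import pickle
s=read_state();im=vision.read_camera("wrist");pickle.dump((s,im),open("w6.pkl","wb"))
print(s["tool_pos"],s["tcp_rot"],s["q"],s["time"])
a=vision.read_camera("side")
A=cv2.resize(a[190:270,330:410],(400,400),interpolation=2)
B=np.zeros((400,640,3),np.uint8)
save("w6",np.vstack([np.hstack([A,cv2.resize(im[230:400,240:410],(400,400),interpolation=2)])]))
E
```

```text
[ 0.54111185 -0.19801869  0.25522112] [-0.15863485  3.12511279 -0.00912761] [-3.94091178e-01  5.43425805e-02  1.80075585e+00  9.18641810e-05
  1.27275189e+00 -2.06634945e+00] 9.4
```

View pics/w6.png

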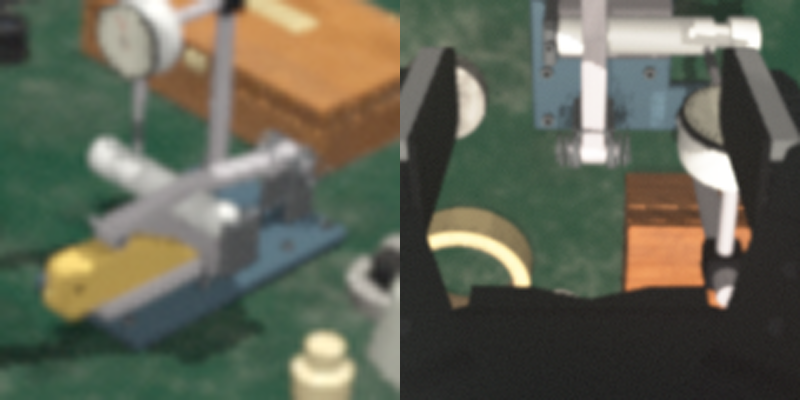

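```bash
python3 - <<'E'
from fit import *
s,im=pickle.load(open("w6.pkl","rb"))
C=cam("wrist",s)
F=lambda p,q=(.6376,-.1859,.1014):np.array([q[0]+(np.cos(q[2])*p[0]-np.sin(q[2])*p[1])/1e3,q[1]+(np.sin(q[2])*p[0]+np.cos(q[2])*p[1])/1e3,p[2]/1e3])
to=lambda uv:np.c_[400+(uv[:,0]-240)*2.353,(uv[:,1]-230)*2.353].round(0).tolist()
pts=[(10,95,36),(-1,95,36),(21,95,36),(10,95,47),(10,-21,36),(96,-40,10),(96,-13,10)]
print(to(w2px(C,[F(p) for p in pts])))
# fine spool edges: rows of brightness in columns across free land
g=im.astype(int).sum(2)
for x in (384,388,391): print(x,g[232:258,x].tolist())
print(g[244,384:400].tolist())
s=read_state();print(s["tool_pos"],s["tcp_rot"])
E
```

```text
[[758.0, 33.0], [760.0, 16.0], [756.0, 50.0], [762.0, 42.0], [560.0, 33.0], [535.0, 129.0], [576.0, 129.0]]
384 [143, 138, 125, 144, 217, 375, 534, 642, 702, 733, 749, 758, 761, 761, 713, 615, 584, 542, 411, 373, 374, 363, 341, 310, 257, 221]
388 [196, 189, 189, 195, 243, 366, 500, 611, 686, 722, 740, 754, 760, 762, 761, 754, 724, 690, 487, 382, 378, 374, 375, 381, 373, 379]
391 [215, 219, 210, 206, 215, 284, 412, 543, 641, 687, 720, 741, 756, 760, 761, 762, 761, 748, 634, 432, 375, 373, 380, 378, 377, 377]
[761, 762, 762, 761, 760, 760, 759, 756, 727, 508, 283, 227, 226, 222, 215, 212]
[ 0.53810393 -0.19679964  0.24861012] [-1.59166390e-01  3.13416060e+00 -2.45732215e-03]
```

```bash
python3 - <<'E'
from fit import *
C1=cam("wrist",pickle.load(open("w1.pkl","rb")));C=cam("top")
for z in (0.02,.04,.06,.08): print(z,px2w(C1,[[348,308],[346,345]],z)[:,:2].round(3).tolist(),px2w(C,[[259,168],[271,162],[347,145],[276,150]],z)[:,:2].round(3).tolist())
# IK-free targets: world coords
f=lambda x,y:(np.array([.6376,-.1859])+Rot.from_euler('z',.1014).as_matrix()[:2,:2]@[x,y]).round(4)
print(f(.01,.0748),f(.01,.139),f(.01,.19))
E
```

```text
0.02 [[0.673, 0.148], [0.742, 0.12]] [[0.681, 0.146], [0.701, 0.106], [0.754, -0.146], [0.742, 0.09]]
0.04 [[0.657, 0.152], [0.722, 0.125]] [[0.676, 0.143], [0.695, 0.103], [0.747, -0.145], [0.736, 0.087]]
0.06 [[0.641, 0.156], [0.702, 0.131]] [[0.671, 0.139], [0.69, 0.101], [0.741, -0.144], [0.729, 0.085]]
0.08 [[0.625, 0.16], [0.683, 0.136]] [[0.666, 0.136], [0.684, 0.098], [0.734, -0.143], [0.723, 0.082]]
[ 0.64   -0.1105] [ 0.6335 -0.0466] [0.6283 0.0041]
```

{"op": "jog_arm", "data": {
  "turn": [
    [0,0,0.1208],
    [0,0,0.1208],
    [0,0,0.1208],
    [0,0,0.1208],
    [0,0,0.1208],
    [0,0,0.1208],
    [0,0,0.1208],
    [0,0,0.1208],
    [0,0,0.1208],
    [0,0,0.1208],
    [0,0,0.1208],
    [0,0,0.1208],
    [0,0,0.1208],
    [0,0,0]
  ],
  "delta_pos": [
    [0,0,0],
    [0,0,0],
    [0,0,0],
    [0,0,0],
    [0,0,0],
    [0,0,0],
    [0,0,0],
    [0,0,0],
    [0,0,0],
    [0,0,0],
    [0,0,0],
    [0,0,0],
    [0,0,0],
    [0,0,0]
  ],
  "gripper": [0.05,0.05,0.05,0.05,0.05,0.05,0.05,0.05,0.05,0.05,0.05,0.05,0.05,0.05]
}}

```text
time: 10.67
tool_pos: [0.5359, -0.196, 0.2438]
tcp_rot: [-2.106, -2.325, 0.002]
wrist_force: [0.1, 0.2, -1.1]
width: 0.58
grip_force: 0.0
```

{"op": "jog_arm", "data": {
  "turn": [
    [0,0,0],
    [0,0,0],
    [0,0,0],
    [0,0,0],
    [0,0,0],
    [0,-0.1164,0],
    [0,-0.1164,0],
    [0,-0.1164,0],
    [0,-0.1164,0],
    [0,-0.1164,0],
    [0,-0.1164,0],
    [0,0,0],
    [0,0,0]
  ],
  "delta_pos": [
    [0.04,0,0],
    [0.04,0,0],
    [0.04,0,0],
    [0.04,0,0],
    [0.04,0,0],
    [0,0,0],
    [0,0,0],
    [0,0,0],
    [0,0,0],
    [0,0,0],
    [0,0,0],
    [0,0,0],
    [0,0,0]
  ],
  "gripper": [0.05,0.05,0.05,0.05,0.05,0.05,0.05,0.05,0.05,0.05,0.05,0.05,0.05]
}}

```text
time: 11.75
tool_pos: [0.5157, 0.0035, 0.2437]
tcp_rot: [1.706, 1.904, -0.629]
wrist_force: [-0.0, -0.4, -0.2]
width: 0.585
grip_force: 0.0
```

```bash
cat > st.py <<'E'
from h import *
import sys
Q=(.6376,-.1859,.1014)
def rel(tgt_f, lean=0.698, s=None, grasp=True):
    "target grasp point (mm) in fixture frame -> delta pos/turn in tool axes"
    s=s or read_state(); R=Rot.from_rotvec(s["tcp_rot"]).as_matrix()
    F=Rot.from_euler('z',Q[2]).as_matrix(); o=np.array([Q[0],Q[1],0])
    print("TCP_f mm",(F.T@(s["tool_pos"]-o)*1e3).round(1),"grasp_f",(F.T@(s["tool_pos"]-.019*R[:,2]-o)*1e3).round(1))
    print("tool axes in f (cols)\n",(F.T@R).round(3),"q",s["q"].round(2),"F",s["wrist_force"].round(1),"t",s["time"],"w",s["width"])
    Rt=F@np.array([[0,1,0],[np.cos(lean),0,-np.sin(lean)],[-np.sin(lean),0,-np.cos(lean)]]).astype(float)
    print("turn",Rot.from_matrix(R.T@Rt).as_rotvec().round(4))
    d=o+F@(np.array(tgt_f)/1e3)+.019*Rt[:,2]-s["tool_pos"]
    print("delta tool",(R.T@d).round(4),"in target tool axes",(Rt.T@d).round(4))
if __name__=="__main__": rel([float(a) for a in sys.argv[1:4]])
E
python3 st.py 10 151.3 112.6
```

```text
TCP_f mm [-102.1  200.7  243.7] grasp_f [-102.1  212.9  258.2]
tool axes in f (cols)
 [[-0.009  1.    -0.002]
 [ 0.766  0.005 -0.643]
 [-0.643 -0.008 -0.766]] q [ 0.38  0.07  1.96 -0.68  1.39  0.5 ] F [-0.  -0.4 -0.2] t 11.75 w 0.5849321665730601
turn [-0.0024  0.      0.0091]
delta tool [0.0454 0.1129 0.1509] in target tool axes [0.0464 0.1121 0.1512]
```

{"op": "jog_arm", "data": {
  "turn": [
    [0,0,0.009],
    [0,0,0],
    [0,0,0],
    [0,0,0],
    [0,0,0],
    [0,0,0],
    [0,0,0],
    [0,0,0]
  ],
  "delta_pos": [
    [0.0076,0.0188,0.0252],
    [0.0076,0.0188,0.0252],
    [0.0076,0.0188,0.0252],
    [0.0076,0.0188,0.0252],
    [0.0076,0.0188,0.0252],
    [0.0076,0.0188,0.0252],
    [0,0,0],
    [0,0,0]
  ],
  "gripper": [0.05,0.05,0.05,0.05,0.05,0.05,0.05,0.05]
}}

```text
time: 12.42
tool_pos: [0.6351, -0.0511, 0.1003]
tcp_rot: [1.722, 1.887, -0.625]
wrist_force: [0.1, -0.7, 1.0]
width: 0.586
grip_force: 0.0
```

```bash
python3 st.py 10 87 36
```

```text
TCP_f mm [ 11.2 134.4 100.3] grasp_f [ 11.2 146.6 114.9]
tool axes in f (cols)
 [[ 0.008  1.    -0.005]
 [ 0.766 -0.01  -0.642]
 [-0.642  0.002 -0.766]] q [ 0.23  0.4   1.85 -0.77  1.15  0.57] F [ 0.1 -0.7  1. ] t 12.4167 w 0.5860069589661003
turn [-0.0049 -0.0005 -0.0083]
delta tool [ 0.005  -0.0007  0.0987] in target tool axes [ 0.0051 -0.0012  0.0987]
```

{"op": "jog_arm", "data": {
  "turn": [
    [-0.005,0,-0.008],
    [0,0,0],
    [0,0,0],
    [0,0,0],
    [0,0,0],
    [0,0,0],
    [0,0,0],
    [0,0,0]
  ],
  "delta_pos": [
    [0.005,-0.001,0],
    [0,0,0.025],
    [0,0,0.025],
    [0,0,0.02],
    [0,0,0.015],
    [0,0,0.0137],
    [0,0,0],
    [0,0,0]
  ],
  "gripper": [0.05,0.05,0.05,0.05,0.05,0.05,0.05,0.05]
}}

```text
time: 13.08
tool_pos: [0.6414, -0.1082, 0.0235]
tcp_rot: [1.709, 1.894, -0.617]
wrist_force: [-0.5, 0.7, 0.3]
width: 0.586
grip_force: 0.0
```

```bash
python3 st.py 10 87 36
```

```text
TCP_f mm [11.7 76.9 23.5] grasp_f [11.6 89.1 38.1]
tool axes in f (cols)
 [[ 0.001  1.     0.005]
 [ 0.766  0.002 -0.643]
 [-0.643  0.005 -0.766]] q [ 0.14  0.49  1.9  -0.87  1.    0.63] F [-0.5  0.7  0.3] t 13.0833 w 0.5859692304449481
turn [ 0.0051  0.0003 -0.001 ]
delta tool [-0.0003 -0.0017  0.0029] in target tool axes [-0.0003 -0.0017  0.0029]
```

{"op": "jog_arm", "data": {
  "turn": [
    [0,0,0],
    [0,0,0],
    [0,0,0],
    [0,0,0],
    [0,0,0],
    [0,0,0],
    [0,0,0],
    [0,0,0],
    [0,0,0]
  ],
  "delta_pos": [
    [0,-0.0017,0.0029],
    [0,0,0],
    [0,0,0],
    [0,0,0],
    [0,0,0],
    [0,0,0],
    [0,0,0],
    [0,0,0],
    [0,0,0]
  ],
  "gripper": [0.05,0.04,0.03,0.025,0.02,0.015,0.015,0.015,0.015],
  "grip_force": 80
}}

```text
time: 13.83
tool_pos: [0.6408, -0.1096, 0.0212]
tcp_rot: [1.708, 1.894, -0.616]
wrist_force: [0.4, 3.7, 1.9]
width: 0.232
grip_force: 78.0
```

```bash
python3 st.py 10 87 36
```

```text
TCP_f mm [10.9 75.5 21.2] grasp_f [10.8 87.8 35.8]
tool axes in f (cols)
 [[ 0.001  1.     0.007]
 [ 0.766  0.004 -0.643]
 [-0.643  0.006 -0.766]] q [ 0.14  0.49  1.9  -0.88  0.99  0.63] F [0.4 3.7 1.9] t 13.8333 w 0.2318648626246507
turn [ 0.0067  0.0001 -0.0009]
delta tool [-0.0007 -0.0009  0.0003] in target tool axes [-0.0007 -0.0009  0.0003]
```

{"op": "jog_arm", "data": {
  "turn": [
    [0,0,0],
    [0,0,0],
    [0,0,0],
    [0,0,0],
    [0,0,0]
  ],
  "delta_pos": [
    [-0.0006,0,-0.0008],
    [0.00383,0,-0.00321],
    [0.00766,0,-0.00643],
    [0.00766,0,-0.00643],
    [0,0,0]
  ],
  "gripper": [0.015,0.015,0.015,0.015,0.015]
}}

```text
time: 14.25
tool_pos: [0.6374, -0.0831, 0.0215]
tcp_rot: [1.708, 1.895, -0.616]
wrist_force: [0.5, 1.7, -0.5]
width: 0.228
grip_force: 78.3
```

{"op": "jog_arm", "data": {
  "turn": [
    [0,0,0],
    [0,0,0],
    [0,0,0],
    [0,0,0],
    [0,0,0],
    [0,0,0],
    [0,0,0],
    [0,0,0],
    [0,0,0],
    [0,0,0],
    [0,0,0]
  ],
  "delta_pos": [
    [0.00766,0,-0.00643],
    [0.00766,0,-0.00643],
    [0.00766,0,-0.00643],
    [0.00766,0,-0.00643],
    [0.00766,0,-0.00643],
    [0.00766,0,-0.00643],
    [0.00766,0,-0.00643],
    [0.00766,0,-0.00643],
    [0.00766,0,-0.00643],
    [0.00766,0,-0.00643],
    [0,0,0]
  ],
  "gripper": [0.015,0.015,0.015,0.015,0.015,0.015,0.015,0.015,0.015,0.015,0.015]
}}

```text
time: 15.17
tool_pos: [0.6273, 0.0165, 0.0217]
tcp_rot: [1.708, 1.895, -0.615]
wrist_force: [-0.3, 0.5, -2.3]
width: 0.227
grip_force: 78.3
```

```bash
python3 st.py 10 207 36; python3 - <<'E'
from h import *
import pickle
s=read_state();im=vision.read_camera("wrist");a=vision.read_camera("side");pickle.dump((s,im,a),open("w7.pkl","wb"))
E
```

```text
TCP_f mm [ 10.3 202.4  21.7] grasp_f [ 10.2 214.6  36.3]
tool axes in f (cols)
 [[-0.     1.     0.007]
 [ 0.766  0.005 -0.642]
 [-0.642  0.005 -0.766]] q [ 0.34  0.52  1.85 -0.78  1.1   0.72] F [-0.3  0.5 -2.3] t 15.1667 w 0.22721625984894603
turn [ 0.0068 -0.0005  0.0002]
delta tool [-0.0057 -0.0003  0.0051] in target tool axes [-0.0057 -0.0003  0.0051]
```

{"op": "jog_arm", "data": {
  "turn": [
    [0,0,0],
    [0,0,0],
    [0,0,0],
    [0,0,0],
    [0.06,0,0.0714],
    [0.06,0,0.0714],
    [0.06,0,0.0714],
    [0.06,0,0.0714],
    [0,0,0],
    [0,0,0]
  ],
  "delta_pos": [
    [-0.008,0,-0.01],
    [-0.0171,0,-0.0204],
    [-0.0171,0,-0.0204],
    [-0.01,0,-0.011],
    [0,0,0],
    [0,0,0],
    [0,0,0],
    [0,0,0],
    [0,0,0],
    [0,0,0]
  ],
  "gripper": [0.015,0.015,0.015,0.015,0.015,0.015,0.015,0.015,0.015,0.015]
}}

```text
time: 16.1
tool_pos: [0.6274, 0.0132, 0.103]
tcp_rot: [2.081, 1.584, -0.752]
wrist_force: [0.1, 0.2, -1.6]
width: 0.226
grip_force: 78.7
```

```bash
cat >> st.py <<'E'
E
cat > vee.py <<'E'
import st,sys
st.Q=(.5127,.2029,1.2992-3.14159265/2)
st.rel([0,50.8,float(sys.argv[1])-.2])
E
python3 vee.py 60
```

```text
TCP_f mm [ 161.4 -151.9  103. ] grasp_f [ 161.3 -139.8  117.5]
tool axes in f (cols)
 [[ 0.     1.     0.005]
 [ 0.767  0.003 -0.642]
 [-0.642  0.004 -0.767]] q [ 0.29  0.53  1.65 -0.59  1.41  0.79] F [ 0.1  0.2 -1.6] t 16.1 w 0.22557285887692902
turn [ 0.0055 -0.0015 -0.0001]
delta tool [ 0.1832 -0.161  -0.0788] in target tool axes [ 0.1831 -0.1614 -0.0782]
```

{"op": "jog_arm", "data": {
  "turn": [
    [0.0055,-0.0015,0],
    [0,0,0],
    [0,0,0],
    [0,0,0],
    [0,0,0],
    [0,0,0],
    [0,0,0],
    [0,0,0],
    [0,0,0]
  ],
  "delta_pos": [
    [0.0209,-0.023,-0.0176],
    [0.0209,-0.023,-0.0176],
    [0.0209,-0.023,-0.0176],
    [0.0209,-0.023,-0.0176],
    [0.0209,-0.023,-0.0176],
    [0.0209,-0.023,-0.0176],
    [0.0209,-0.023,-0.0176],
    [0,0,0],
    [0,0,0]
  ],
  "gripper": [0.015,0.015,0.015,0.015,0.015,0.015,0.015,0.015,0.015]
}}

```text
time: 16.85
tool_pos: [0.5219, 0.2431, 0.1032]
tcp_rot: [2.079, 1.588, -0.757]
wrist_force: [-0.6, -0.2, -1.9]
width: 0.229
grip_force: 78.9
```

```bash
python3 vee.py 50; python3 - <<'E'
from h import *
import pickle
s=read_state();im=vision.read_camera("wrist")
s2=read_state();a=vision.read_camera("side");b=vision.read_camera("top")
pickle.dump((s,im,a,b),open("w8.pkl","wb"))
E
```

```text
TCP_f mm [ -1.9  41.2 103.2] grasp_f [ -1.9  53.4 117.8]
tool axes in f (cols)
 [[-0.004  1.     0.003]
 [ 0.766  0.005 -0.643]
 [-0.643 -0.    -0.766]] q [ 0.63  0.56  1.61 -0.41  1.56  1.03] F [-0.6 -0.2 -1.9] t 16.85 w 0.22898697836542628
turn [0.0032 0.0002 0.0041]
delta tool [0.0417 0.0019 0.0537] in target tool axes [0.0417 0.0019 0.0537]
```

{"op": "jog_arm", "data": {
  "turn": [
    [0.003,0,0.004],
    [0,0,0],
    [0,0,0],
    [0,0,0],
    [0,0,0],
    [0,0,0]
  ],
  "delta_pos": [
    [0.0139,0.0019,0.0179],
    [0.0139,0,0.0179],
    [0.0139,0,0.0179],
    [0,0,0],
    [0,0,0],
    [0,0,0]
  ],
  "gripper": [0.015,0.015,0.015,0.015,0.015,0.015]
}}

```text
time: 17.5
tool_pos: [0.5248, 0.2377, 0.0361]
tcp_rot: [2.09, 1.576, -0.761]
wrist_force: [0.4, 0.2, -1.2]
width: 0.225
grip_force: 78.8
```

```bash
python3 vee.py 50; python3 - <<'E'
from h import *
s=read_state();im=vision.read_camera("wrist")
a=vision.read_camera("side");b=vision.read_camera("top")
C=cam("side");v=np.array([.5127,.2029,0]);ax=np.array([.268,.9634,0])
P=[v+ax*k+[0,0,.05] for k in(-.058,0,.058)]
print(w2px(C,P).round(1).tolist(),w2px(cam("top"),P).round(1).tolist(),w2px(cam("wrist",s),P).round(1).tolist())
A=cv2.resize(a[160:230,235:305],(420,420),interpolation=2)
B=cv2.resize(b[185:250,205:265],(380,412),interpolation=2)
c=np.zeros((600,800,3),np.uint8);c[:420,:420]=A;c[:412,420:]=B
c[420:,:360]=cv2.resize(im,None,fx=.5625,fy=.5625,interpolation=3)[30:210]
D=vision.read_camera("wrist")
save("w9",c)
E
```

```text
TCP_f mm [ 2.4 36.8 36.1] grasp_f [ 2.4 49.  50.6]
tool axes in f (cols)
 [[ 0.006  1.    -0.004]
 [ 0.766 -0.007 -0.643]
 [-0.643  0.001 -0.766]] q [ 0.62  0.64  1.62 -0.41  1.47  1.07] F [ 0.4  0.2 -1.2] t 17.5 w 0.22490510831301716
turn [-0.0038  0.0005 -0.0055]
delta tool [ 0.0019 -0.0024 -0.0005] in target tool axes [ 0.002  -0.0024 -0.0005]
[[274.3, 199.7], [270.3, 192.3], [266.5, 185.3]] [[256.5, 222.5], [238.9, 217.9], [221.6, 213.4]] [[316.6, 316.9], [315.0, 301.2], [312.4, 273.8]]
```

View pics/w9.png

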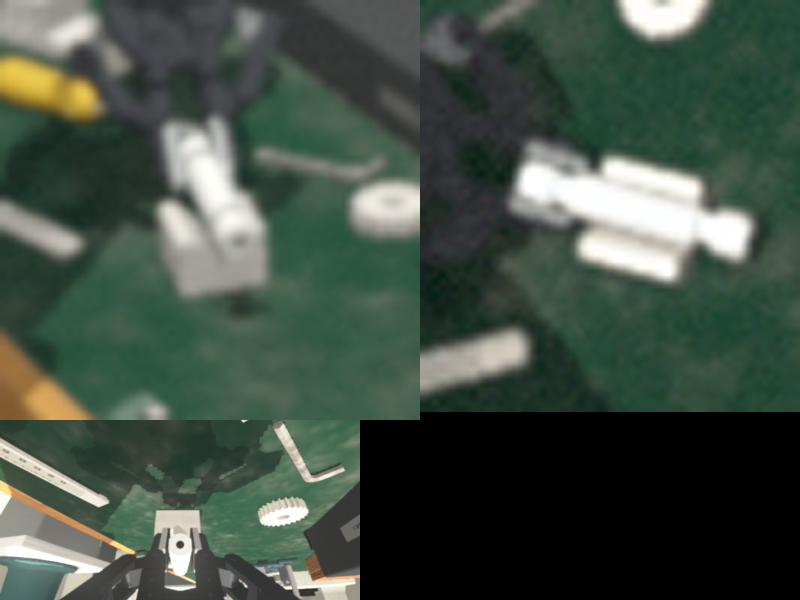

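```bash
python3 vee.py 36
```

```text
TCP_f mm [ 2.4 38.1 36.7] grasp_f [ 2.4 50.3 51.3]
tool axes in f (cols)
 [[ 0.006  1.    -0.002]
 [ 0.767 -0.006 -0.641]
 [-0.641  0.002 -0.767]] q [ 0.63  0.64  1.62 -0.41  1.47  1.07] F [ 0.1 -0.2 -1.5] t 17.7 w 0.2273118511685074
turn [-0.0022 -0.0018 -0.0058]
delta tool [ 0.0103 -0.0024  0.0116] in target tool axes [ 0.0103 -0.0024  0.0115]
```

{"op": "jog_arm", "data": {
  "turn": [
    [0,0,-0.005],
    [0,0,0],
    [0,0,0],
    [0,0,0],
    [0,0,0],
    [0,0,0]
  ],
  "delta_pos": [
    [0,-0.0022,0],
    [0.003,0,0.0038],
    [0.003,0,0.0038],
    [0.003,0,0.0038],
    [0,0,0],
    [0,0,0]
  ],
  "gripper": [0.015,0.015,0.015,0.015,0.015,0.015]
}}

```text
time: 18.2
tool_pos: [0.5216, 0.2384, 0.02]
tcp_rot: [2.085, 1.583, -0.764]
wrist_force: [-0.6, 0.2, -1.2]
width: 0.226
grip_force: 79.0
```

```bash
python3 vee.py 33.6
```

```text
TCP_f mm [-0.9 36.6 20. ] grasp_f [-0.9 48.8 34.6]
tool axes in f (cols)
 [[-0.001  1.    -0.004]
 [ 0.765 -0.002 -0.644]
 [-0.644 -0.004 -0.765]] q [ 0.63  0.65  1.63 -0.41  1.45  1.08] F [-0.6  0.2 -1.2] t 18.2 w 0.22589237054949962
turn [-0.0039  0.0014  0.0011]
delta tool [ 0.0023  0.0009 -0.0004] in target tool axes [ 0.0023  0.0009 -0.0004]
```

{"op": "jog_arm", "data": {
  "turn": [
    [0,0,0],
    [0,0,0],
    [0,0,0],
    [0,0,0]
  ],
  "delta_pos": [
    [0.0005,0,0.0006],
    [0.0005,0,0.0006],
    [0,0,0],
    [0,0,0]
  ],
  "gripper": [0.015,0.015,0.015,0.015]
}}

```text
time: 18.53
tool_pos: [0.5219, 0.2386, 0.0191]
tcp_rot: [2.086, 1.583, -0.763]
wrist_force: [0.4, -0.1, -2.2]
width: 0.23
grip_force: 79.0
```

```bash
python3 vee.py 33.6
```

```text
TCP_f mm [-0.7 36.8 19.1] grasp_f [-0.6 49.  33.7]
tool axes in f (cols)
 [[-0.     1.    -0.004]
 [ 0.766 -0.002 -0.643]
 [-0.643 -0.003 -0.766]] q [ 0.63  0.65  1.63 -0.41  1.45  1.08] F [ 0.4 -0.1 -2.2] t 18.5333 w 0.23001886772337693
turn [-0.0036  0.0006  0.0005]
delta tool [ 0.0015  0.0007 -0.0009] in target tool axes [ 0.0015  0.0007 -0.0009]
```

Still carrying the weight; lower in small steps until contact.

{"op": "jog_arm", "data": {
  "turn": [
    [0,0,0],
    [0,0,0],
    [0,0,0]
  ],
  "delta_pos": [
    [0.0005,0,0.0006],
    [0,0,0],
    [0,0,0]
  ],
  "gripper": [0.015,0.015,0.015]
}}

```text
time: 18.78
tool_pos: [0.5219, 0.2387, 0.0188]
tcp_rot: [2.086, 1.583, -0.762]
wrist_force: [-1.1, -0.1, 2.0]
width: 0.227
grip_force: 79.0
```

{"op": "jog_arm", "data": {
  "turn": [
    [0,0,0],
    [0,0,0],
    [0,0,0]
  ],
  "delta_pos": [
    [0.0005,0,0.0006],
    [0,0,0],
    [0,0,0]
  ],
  "gripper": [0.015,0.015,0.015]
}}

```text
time: 19.03
tool_pos: [0.522, 0.2387, 0.0183]
tcp_rot: [2.086, 1.583, -0.762]
wrist_force: [-0.6, 0.3, 4.8]
width: 0.229
grip_force: 79.2
```

{"op": "jog_arm", "data": {
  "turn": [
    [0,0,0],
    [0,0,0],
    [0,0,0],
    [0,0,0],
    [0,0,0],
    [0,0,0],
    [0,0,0],
    [0,0,0],
    [0,0,0],
    [0,0,0],
    [0,0,0],
    [0,0,0],
    [0,0,0]
  ],
  "delta_pos": [
    [0,0,0],
    [0,0,0],
    [0,0,0],
    [0,0,0],
    [0,0,0],
    [0,0,0],
    [0,0,-0.01],
    [0,0,-0.02],
    [0,0,-0.03],
    [0,0,-0.03],
    [0,0,-0.03],
    [0,0,-0.02],
    [0,0,0]
  ],
  "gripper": [0.022,0.026,0.032,0.042,0.05,0.05,0.05,0.05,0.05,0.05,0.05,0.05,0.05]
}}

```text
time: 20.12
tool_pos: [0.5491, 0.3295, 0.1295]
tcp_rot: [2.089, 1.586, -0.749]
wrist_force: [0.2, 0.2, 1.2]
width: 0.587
grip_force: 0.0
```

```bash
python3 - <<'E'
from h import *
s=read_state();b=vision.read_camera("top");a=vision.read_camera("side")
print(s["tool_pos"],s["wrist_force"],s["width"],s["time"])
# bright spool extents in top metric map at spool height
r=rect(b,cam("top"),.036,.43,.60,.12,.29,1).astype(int)
m=(r.min(2)>225).astype(np.uint8)
n,l,st,ce=cv2.connectedComponentsWithStats(m)
for i in range(1,n):
    if st[i,4]>300:
        p=np.argwhere(l==i); w,V=np.linalg.eigh(np.cov(p.T)); d=V[:,1]
        t=(p-p.mean(0))@d; print(st[i].tolist(),"centre xy",.60-p.mean(0)[0]/1e3,.29-p.mean(0)[1]/1e3,"len",np.ptp(t),"yaw",np.arctan2(-d[1],-d[0])%np.pi)
C=cam("wrist",s); print(w2px(C,[[.5127,.2029,.0336]]))
E
```

```text
[0.54910252 0.32949815 0.12947911] [0.20544428 0.16993397 1.21848361] 0.5869077930764057 20.1167
[68, 61, 46, 19, 413] centre xy 0.5298256658595641 0.1998426150121065 len 47.350704699415516 yaw 1.308375558931902
[29, 68, 113, 45, 1804] centre xy 0.510870288248337 0.20504545454545453 len 115.78202824437747 yaw 1.3001851250621148
[57, 100, 46, 19, 381] centre xy 0.49160892388451444 0.2098293963254593 len 47.10405016703919 yaw 1.3007158709494888
[[317.72258592 219.01252575]]
```

```bash
python3 -c "
from workcell import ticket
print(ticket.finish_job())"
```

```text
the job is handed in; nothing more can be done
None
```

I handed the job in at about 20 s of the 59 s, and no verdict came back. The wedge was holding the latch open when I let go of it, though I did not image the latch again after drawing the spool. The top camera shows the spool lying along the vee, centred to about 1 mm, with the gripper open and clear.

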